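# Lock the shaker deck and press the flask into its sprung cradle

## Robot

A 6-joint arm with a two-finger parallel gripper is mounted at the origin on a cart in front of the work surface, level with it; the furniture and walls round the work are solid. World frame = base frame: x ahead of the robot, y to its left, z up, the work surface at z = 0. Lengths are in mm, angles in rad, forces in N, time in s.
With the tool pointing down it reaches from about 350 to 800 mm from the base axis. Payload 7.3 kg.
Tool frame: the origin (TCP) lies at the very end of the fingers, on their centre line; the grasp point (between the pads) lies 19 mm behind it; z points along the fingers, y is the line along which they close (so a half turn about z gives the same grasp; the last joint's range is limited). The gripper opens to 85 mm and grips with 20 to 120 N. Pads are 22 mm wide; open, the fingers measure 114 mm over their backs; the gripper's body (76 mm by 85 mm) begins 54 mm behind the grasp point. The pads swing forward as they close: fully open they stand 13 mm farther back than shut.
Start: joints at [1.065, 0.342, 1.524, -0, 1.275, -0.146], TCP at [184.834, 491.411, 195.322] pointing down, gripper open.
Joint ranges: [-2.53, 2.53], [-0.77, 2.02], [0.04, 2.7], [-1, 4.14], [0.28, 2.66], [-3.11, 3.11]. Speed limits (rad/s): [2.57, 2.57, 3.14, 3.14, 3.14, 3.14].

## Interface

Orientations are given as a rotation vector (axis times angle).
In Python, from cell import env gives the robot as it stands. The module is installed in compiled form; this text tells all that it offers.
- The arm moves only by the tool servo_tool, never from a script. Its argument "deltas" is a list of rows, each an object of numbers: "tx", "ty", "tz": the shift along the tool's x, y, z in cm; "roll": the turn about the tool's z in degrees. A call has 1 to 20 rows; each row shifts and turns the commanded pose from where the row before left it, along the tool's axes as they then stand; what a row does not reach is not made up. A row lasts 1/12 s, in which the tool goes at most 41.7 mm and 7.16 degrees, less where a joint would pass 70% of its speed; a pose out of reach is approached as far as the arm can. A call is refused whole if a number of a shift passes 4.17 or a number of a turn 7.16, either way. A call with a gripper value outside its range is refused whole. "hand" is the finger opening in cm, from 0 to 8.54, set as the call begins (left out, the last holds). The fingers move at their own pace and stop on an object; "squeeze" is the grip in N (left out, the last holds). Time passes only in rows, so rows that do not move let the fingers close. It gives the time, the measured TCP pose, the force, the opening and the grip force at its end, in the units of the state.
- env.read_state(): the state, without advancing time (a new reading comes with each control period).
- env.snapshot(name): name is "side" or "top"; returns the picture (480x640x3 uint8, red, green, blue); there is no depth.
- env.camera_model(name): a dict with "fx", "fy", "cx", "cy" (pixels), "R" (3x3) and "t" (3): a world point X has camera coordinates R X + t. Camera axes: x right, y down, z forward; pixel columns grow to the right and rows downward; lengths in mm; the calibration is good to about 2 mm. A picture is of the moment at which its call begins. camera_model takes no time and is no camera call.
- env.close_job(): hands the job in; it is judged then, once.
The state is a dict: "time_s": time; "joints": joint angles; "joint_velocities": joint speeds; "joint_efforts": joint torques, N m; "tcp_pos": TCP position; "orientation": TCP orientation; "force": force on the tool from outside, world axes, zero at the start; "wrist_torque": the same for the moment, N m; "width": finger opening in mm; "grasp_force": force on a finger pad.
Only numpy, scipy, OpenCV 4.12 (cv2) and the standard library are available. Lean on these libraries where they do the work, as an engineer would, in place of code of your own. Each camera call takes 0.05 s, during which the arm holds its last target. There are 200 camera calls.

## Task

Lock the small shaker by moving the red-headed lock pin from its grey rest into the yellow eyelet of the shaker deck, pushed home until its head sits on the eyelet, and let go of it. Then set the film-covered flask upright in the blue sprung ring cradle, press it down until the cradle reaches the bottom of its travel, and finish while still holding it pressed down there. Leave the two bottles, the beaker and the petri dish where they stand.

Things in the scene. Friction and masses are not known exactly. Their poses are not given: they have to be found in the camera images.
- shaker: Small bench shaker, fixed to the worktop: grey frame 130 x 136 mm, aluminium deck on top (top face 34 mm above the worktop). The deck floats on springs: it gives up to 6 mm along the shaker's y and recentres itself (900 N/m). Origin: centre of its underside, on the worktop; z up; the eyelet is 88 mm out on its -x side, the cradle over its centre.
- eyelet (a point): Centre of the mouth of the yellow eyelet, on its top face (34 mm above the worktop). Yellow lug 40 x 40 mm, 10 mm thick, vertical round hole 13 mm wide with 2 mm chamfer; below it, after a 4 mm gap, a 13 mm hole goes on through a dark steel lug of the frame, 20 mm thick, down to the worktop. z up.
- lock_pin: Lock pin standing upright: steel shaft 10 mm in diameter, 30 mm long, chamfered tip, below a red round head 20 mm in diameter and 28 mm tall (its lowest 4 mm a dark collar 22 mm wide). Origin: on the axis at the collar's underside (head to +28 mm, tip at -30 mm); z up along the pin. 40 g. Starts in the pin rest; seated in the eyelet its origin is at point eyelet.
- pin_rest: Grey block, fixed, 50 x 50 mm and 34 mm high, with a vertical 13 mm hole through its centre in which the pin stands at the start. It is on the left or on the right of the shaker (an open notebook lies on a case, its pages 0.11 to 0.13 m above the worktop, further right: keep the gripper clear of it), the flask on the other side. Origin: centre of its underside.
- flask: Conical glass flask covered with white film, 96 mm tall (its solid part 93 mm), round flat base 68 mm in diameter, narrowing to a neck of about 30 mm at the top; about 85 g. Take it by the neck from above. Origin: centre of its underside; z up (it may lean 0.03 rad as it stands).
- ring_seat (a point): Centre of the flask seat in the blue ring cradle: top of the ring's inner lip, on which the flask's base rests; 62 mm above the worktop at rest, 44 mm when fully pressed. The ring wall rises 18 mm above the seat; inside 73 mm wide at the bottom, flaring to 79 mm at the mouth; with its three lugs it stays within 58 mm of the axis. z up.
- ring (a joint): Travel of the blue ring cradle downward, m: 0 at rest (up), 0.018 at its lower stop. A spring (450 N/m) pushes it up: with the flask in it the hand must push with about 1.5 N to start it and about 10 N to hold it at the bottom. It rises again if let go.
- stain_bottle: Bystander: brown bottle with black cap, 42 mm wide, 84 mm tall. Origin: centre of its underside.
- fix_bottle: Bystander: white bottle with blue cap, 46 mm wide, 90 mm tall. Origin: centre of its underside.
- beaker: Bystander: small clear beaker, 44 mm wide, 58 mm tall. Origin: centre of its underside.
- dish: Bystander: petri dish, 90 mm wide, 15 mm tall. Origin: centre of its underside.
Mind the look-alikes: they are no part of the job. Of the things like the lock_pin, leave any that is turquoise; of the rest the smaller one is meant. Of the things that look like the flask, the middle-sized one is meant.

How it is judged:
By the outcome, as a careful person would: the job done as asked, in the order asked, and still so for the second after the job is handed in, while the arm keeps its last pose, push and grip.
It also fails if it takes over 58 s, if anything falls off the work surface, if the arm or the gripper's body presses on something with over 40 N, if the wrist force passes 120 N, or if a joint passes its speed limit or range.

## Working session

There is one attempt and no reset: what is moved stays moved. The work goes in short steps, Python scripts to look and compute and a tool call to move; the robot and the scene stay as the last step left them, time stands still between calls to the robot, and variables do not carry over. Pictures are saved under pics/ and viewed, at most 10 in all, crops included, and the job is handed in when it is done.

Besides the shell and the picture viewer there is one more tool, called after ">>>" by a JSON object that holds its "api" and its "payload". servo_tool: Moves the arm, as the interface text tells. Its arguments: {"type":"object","properties":{"deltas":{"type":"array","items":{"type":"object","properties":{"tx":{"type":"number"},"ty":{"type":"number"},"tz":{"type":"number"},"roll":{"type":"number"}}}},"hand":{"type":"number"},"squeeze":{"type":"number"}},"required":["deltas"]}

```bash
mkdir -p pics; python3 - <<'E'
from cell import env
import cv2,numpy as np
for n in ("side","top"):
    cv2.imwrite(f"pics/{n}0.png",env.snapshot(n)[:,:,::-1]); m=env.camera_model(n)
    print(n,m["fx"],m["fy"],m["cx"],m["cy"],np.round(m["R"],3).tolist(),np.round(m["t"],1).tolist())
s=env.read_state();print(s["time_s"],s["tcp_pos"],s["orientation"])
E
```

```text
side 442.9623114782089 442.9623114782089 324.58772285758016 243.08963558412495 [[0.945, -0.326, 0.015], [-0.149, -0.472, -0.869], [0.29, 0.819, -0.495]] [-473.8, 186.3, 635.1]
top 464.0472639616811 464.0472639616811 316.0759699763656 235.83921770776396 [[-0.013, -1.0, 0.001], [-0.997, 0.013, -0.077], [0.077, -0.002, -0.997]] [88.8, 513.5, 892.0]
0.1 [184.63151704 491.03531699 194.69024415] [-5.62107641e-01 -3.09041481e+00  2.08168294e-03]
```

View pics/side0.png

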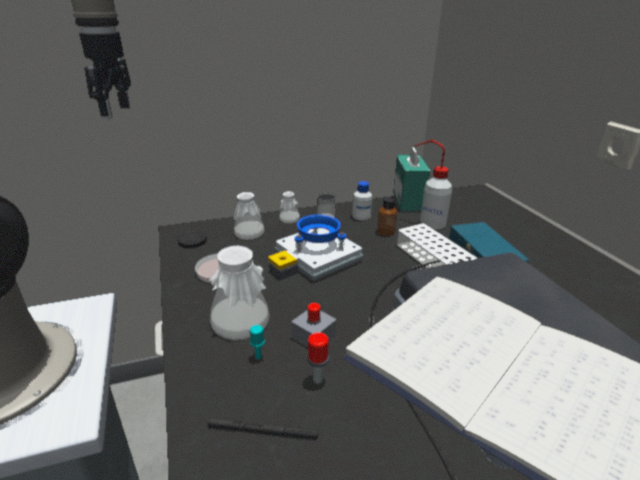

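View pics/top0.png

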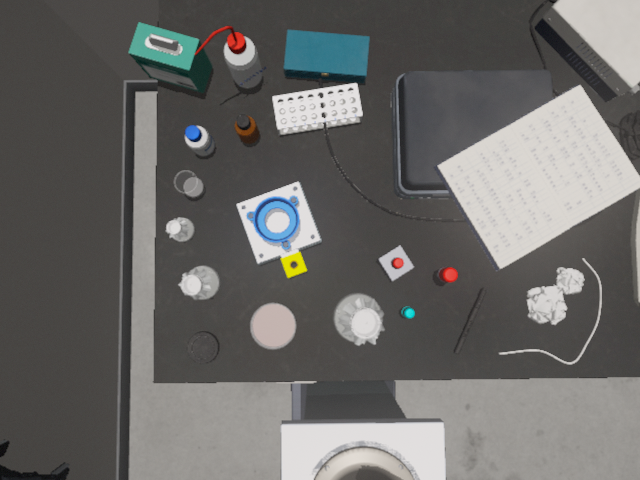

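The top view shows the pin in its rest at (398,263), the eyelet at (293,264), the ring at (277,219) and the mid-sized flask at (200,283). In the side view they are at (314,313), (283,262), (319,228) and (248,215). I'll enlarge crops of these next.

```bash
cat > h.py <<'E'
from cell import env
import cv2,numpy as np
from scipy.optimize import least_squares
def M(n):
    m=env.camera_model(n);return m,np.array(m["R"]),np.array(m["t"])
def proj(n,X):
    m,R,t=M(n);c=np.atleast_2d(X)@R.T+t
    return np.c_[m["fx"]*c[:,0]/c[:,2]+m["cx"],m["fy"]*c[:,1]/c[:,2]+m["cy"]]
def ray(n,uv,z):
    m,R,t=M(n);d=R.T@np.array([(uv[0]-m["cx"])/m["fx"],(uv[1]-m["cy"])/m["fy"],1]);o=-R.T@t
    return o+d*(z-o[2])/d[2]
def tri(us,ut):
    r=least_squares(lambda X:np.r_[proj("side",X)[0]-us,proj("top",X)[0]-ut],[500,0,50.]);return r.x,r.fun
def crop(im,x,y,w,h,s): return cv2.resize(im[y:y+h,x:x+w],(w*s,h*s),interpolation=cv2.INTER_CUBIC)
def blob(im,kind,box):
    x,y,w,h=box;c=cv2.cvtColor(im[y:y+h,x:x+w],cv2.COLOR_RGB2HSV);H,S,V=[c[...,i].astype(int) for i in range(3)]
    k={"red":((H<8)|(H>172))&(S>150)&(V>90),"yellow":(H>20)&(H<35)&(S>150)&(V>90),"blue":(H>100)&(H<125)&(S>150)&(V>60)}[kind]
    p=np.argwhere(k)[:,::-1]+[x,y];return p
E
python3 - <<'E'
from h import *
s=env.snapshot("side");t=env.snapshot("top")
for k,bs,bt in (("red",(295,295,40,35),(380,245,35,35)),("yellow",(260,240,45,40),(275,245,40,40)),("blue",(285,205,70,50),(235,185,75,75))):
    for n,im,b in (("side",s,bs),("top",t,bt)):
        p=blob(im,k,b);print(k,n,len(p),p.mean(0).round(2),p.min(0),p.max(0))
A=np.vstack([np.hstack([crop(t,175,185,100,75,4)[:, :],crop(t,235,210,100,75,4)]),np.hstack([crop(t,175,255,60,50,6)[:300,:360],np.zeros((300,440,3),np.uint8)])])
A[300:,360:]=crop(t,360,235,110,75,4)
B=np.vstack([np.hstack([crop(s,225,185,50,60,5),crop(s,260,205,110,60,5)]),crop(s,280,285,160,60,5)])
cv2.imwrite("pics/A.png",A[:,:,::-1]);cv2.imwrite("pics/B.png",B[:,:,::-1])
E
```

```text
red side 188 [313.68 310.84] [308 302] [320 320]
red top 81 [397.51 262.62] [393 258] [402 267]
yellow side 307 [281.7  258.88] [268 250] [296 267]
yellow top 413 [293.55 264.72] [280 252] [306 277]
blue side 874 [318.62 227.76] [295 214] [345 241]
blue top 384 [273.89 216.36] [252 197] [298 242]
```

View pics/A.png

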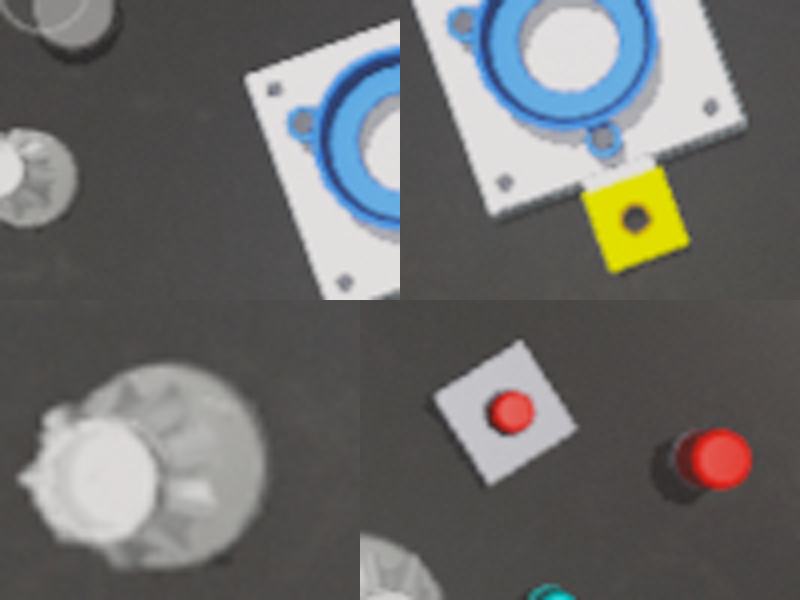

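View pics/B.png

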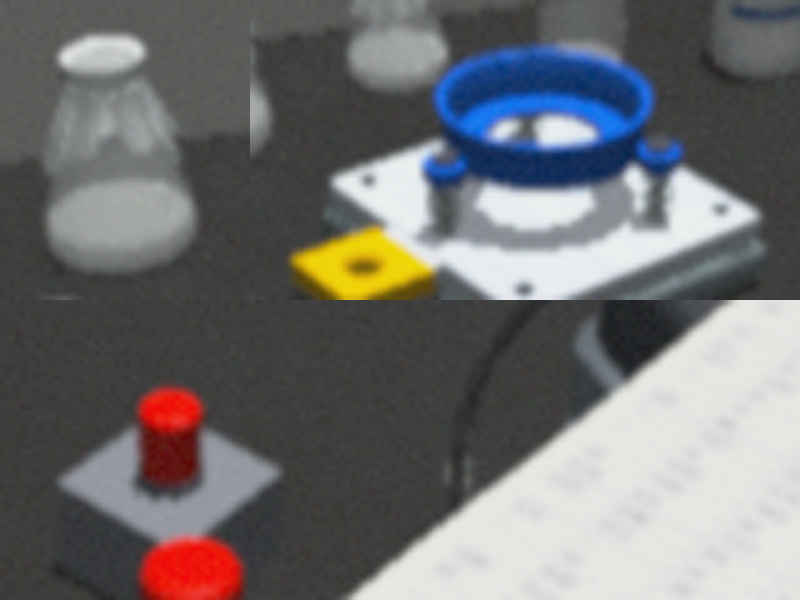

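```bash
python3 - <<'E'
from h import *
pr=lambda n,r:print(n,r[0].round(1),r[1].round(2))
pr("eye",tri([282.6,257.6],[293.9,264.4]));pr("pinhead",tri([313.8,306.6],[397.6,262.6]))
pr("rest",tri([313.6,322.8],[395.9,262.9]));pr("rim",tri([245,195.6],[191.8,284.6]))
print("rest z34",ray("top",[395.9,262.9],34),ray("side",[313.6,322.8],34),"eye34",ray("top",[293.9,264.4],34),ray("side",[282.6,257.6],34))
print("pin z62",ray("top",[397.6,262.6],62),ray("side",[313.8,306.6],62))
print("base z4",ray("top",[201.8,282.3],4),"rim96",ray("top",[191.8,284.6],96),ray("side",[245,195.6],96))
# deck corners from top: left edge corner & bottom ones & right
c=[ray("top",p,34) for p in ([236.3,203.4],[258.9,263.1],[320.9,241.1])]
print(np.round(c,1)); 
a=c[2]-c[1];b=c[0]-c[1];print("sizes",np.linalg.norm(a),np.linalg.norm(b),"centre",(c[0]+c[2])/2, "yaw(x dir)",np.arctan2(b[1],b[0]),np.arctan2(a[1],a[0])+np.pi/2)
# ring from blue masks: optimise rendered circles
t=env.snapshot("top")
p=blob(t,"blue",(235,185,75,75)).astype(np.int32)
s=env.snapshot("side");ps=blob(s,"blue",(285,205,70,50))
# inner white hole of seat lip in both views
for n,im,box in (("top",t,(260,203,36,34)),("side",s,(300,222,40,14))):
    x,y,w,h=box;g=im[y:y+h,x:x+w];hs=cv2.cvtColor(g,cv2.COLOR_RGB2HSV);m=((hs[...,1]<90)).astype(np.uint8)
    k,l,st,ce=cv2.connectedComponentsWithStats(m);i=1+st[1:,4].argmax();print(n,"hole",st[i],ce[i]+[x,y])
E
```

```text
eye [458.6 125.6  35.5] [ 0.15 -0.01 -0.03  0.15]
pinhead [459.  -69.2  61.1] [ 0.14 -0.01 -0.04  0.16]
rest [458.5 -71.1  30.8] [ 0.34 -0.02 -0.1   0.41]
rim [423.5 305.8  94.3] [ 0.54 -0.   -0.07  0.44]
rest z34 [459.24910802 -70.79875722  34.        ] [456.80982255 -74.68217851  34.        ] eye34 [458.90789064 125.59510455  34.        ] [458.86957821 127.98504978  34.        ]
pin z62 [459.3077078  -69.15151429  62.        ] [458.44387383 -70.32255459  62.        ]
base z4 [426.31879789 309.95262535   4.        ] rim96 [424.28031861 305.25918393  96.        ] [421.79128475 302.32104794  96.        ]
[[578.7 236.5  34. ]
 [462.3 192.9  34. ]
 [503.2  73.   34. ]]
sizes 126.703443850943 124.32304219763127 centre [540.95175659 154.73967922  34.        ] yaw(x dir) 0.3576747969289406 0.3286279967140271
top hole [  5   5  25  25 499] [276.77955912 220.24448898]
side hole [ 8  6 21  6 95] [318.61052632 230.56842105]
```

The pin, rest and eyelet fixes agree within about 2 mm. The ring is at about (541.5,155) from the deck and eyelet, with shaker yaw about 0.34. I'm moving over the pin, fingers along the shaker's y.

>>> {"api": "servo_tool", "payload": {"deltas": [{"roll": -6.7}, {"roll": -6.7}, {"roll": -6.7}, {"roll": -6.7}, {"roll": -6.7}, {"roll": -6.7}, {"tx": -0.39, "ty": -3.44}, {"tx": -0.39, "ty": -3.44}, {"tx": -0.39, "ty": -3.44}, {"tx": -0.39, "ty": -3.44}, {"tx": -0.39, "ty": -3.44}, {"tx": -0.39, "ty": -3.44}, {"tx": -0.39, "ty": -3.44}, {"tx": -0.39, "ty": -3.44}, {"tx": -0.39, "ty": -3.44}, {"tx": -0.39, "ty": -3.44}, {"tx": -0.39, "ty": -3.44}, {"tx": -0.39, "ty": -3.44}, {"tx": -0.39, "ty": -3.44}, {"tx": -0.39, "ty": -3.44}], "hand": 4.5, "squeeze": 40}}

```text
schema error: expected keys tx, ty, tz, roll
```

```bash
cat >> h.py <<'E'
from scipy.spatial.transform import Rotation as Ro
def go(x,y,z):
    s=env.read_state();R=Ro.from_rotvec(s["orientation"]).as_matrix();p=np.array(s["tcp_pos"])
    print("t",round(s["time_s"],2),"tcp",p.round(1),"yaw",round(np.arctan2(R[1,1],R[0,1]),4),"z",R[:,2].round(3),"w",round(s["width"],1),"g",round(s["grasp_force"],1),"F",np.round(s["force"],1),"need cm",(R.T@(np.array([x,y,z])-p)/10).round(2))
E
python3 -c "
from h import *
go(459,-69.5,80)
pr=tri([235.5,255],[365,323]);print('bigflask rim',pr)"
```

```text
t 0.3 tcp [184.8 491.3 195.1] yaw 1.211 z [-0. -0. -1.] w 85.5 g 0.0 F [ 0.2 -1.2 -0.1] need cm [-45.41 -42.83  11.53]
bigflask rim (array([356.25403297,   1.26413644, 131.89482046]), array([ 0.11491144,  0.00128786, -0.01969374,  0.12738756]))
```

All four keys are required in every row.

>>> {"api": "servo_tool", "payload": {"deltas": [{"tx": 0, "ty": 0, "tz": 0, "roll": -6.7}, {"tx": 0, "ty": 0, "tz": 0, "roll": -6.7}, {"tx": 0, "ty": 0, "tz": 0, "roll": -6.7}, {"tx": 0, "ty": 0, "tz": 0, "roll": -6.7}, {"tx": 0, "ty": 0, "tz": 0, "roll": -6.7}, {"tx": 0, "ty": 0, "tz": 0, "roll": -6.7}, {"tx": -0.39, "ty": -3.44, "tz": 0, "roll": 0}, {"tx": -0.39, "ty": -3.44, "tz": 0, "roll": 0}, {"tx": -0.39, "ty": -3.44, "tz": 0, "roll": 0}, {"tx": -0.39, "ty": -3.44, "tz": 0, "roll": 0}, {"tx": -0.39, "ty": -3.44, "tz": 0, "roll": 0}, {"tx": -0.39, "ty": -3.44, "tz": 0, "roll": 0}, {"tx": -0.39, "ty": -3.44, "tz": 0, "roll": 0}, {"tx": -0.39, "ty": -3.44, "tz": 0, "roll": 0}, {"tx": -0.39, "ty": -3.44, "tz": 0, "roll": 0}, {"tx": -0.39, "ty": -3.44, "tz": 0, "roll": 0}, {"tx": -0.39, "ty": -3.44, "tz": 0, "roll": 0}, {"tx": -0.39, "ty": -3.44, "tz": 0, "roll": 0}, {"tx": -0.39, "ty": -3.44, "tz": 0, "roll": 0}, {"tx": -0.39, "ty": -3.44, "tz": 0, "roll": 0}], "hand": 4.5, "squeeze": 40}}

```text
time_s: 1.97
tcp_pos: [398.1, 54.3, 195.5]
orientation: [-0.534, 3.095, 0.0]
force: [0.5, 0.9, 0.4]
width: 45.2
grasp_force: 0.0
```

```bash
python3 -c "
from h import *
go(459,-69.5,80)"
```

```text
t 1.97 tcp [398.1  54.3 195.5] yaw 1.9124 z [ 0.001  0.    -1.   ] w 45.2 g 0.0 F [0.5 0.9 0.4] need cm [ -1.58 -13.7   11.55]
```

>>> {"api": "servo_tool", "payload": {"deltas": [{"tx": -0.39, "ty": -3.42, "tz": 0, "roll": 0}, {"tx": -0.39, "ty": -3.42, "tz": 0, "roll": 0}, {"tx": -0.4, "ty": -3.43, "tz": 0, "roll": 0}, {"tx": -0.4, "ty": -3.43, "tz": 0, "roll": 0}, {"tx": 0, "ty": 0, "tz": 2.2, "roll": 0}, {"tx": 0, "ty": 0, "tz": 2.2, "roll": 0}, {"tx": 0, "ty": 0, "tz": 2.2, "roll": 0}, {"tx": 0, "ty": 0, "tz": 2.2, "roll": 0}, {"tx": 0, "ty": 0, "tz": 2.2, "roll": 0}, {"tx": 0, "ty": 0, "tz": 0, "roll": 0}, {"tx": 0, "ty": 0, "tz": 0, "roll": 0}]}}

```text
time_s: 2.88
tcp_pos: [458.0, -67.6, 84.9]
orientation: [0.534, -3.094, -0.002]
force: [0.2, 0.0, -0.1]
width: 44.9
grasp_force: 0.0
```

```bash
python3 - <<'E'
from h import *
go(459,-69.5,38)
s=env.snapshot("side");t=env.snapshot("top")
cv2.imwrite("pics/C.png",np.hstack([crop(s,270,245,80,100,5),crop(t,355,225,80,100,5)])[:,:,::-1])
E
```

```text
t 2.88 tcp [458.  -67.6  84.9] yaw 1.9126 z [-0.002  0.001 -1.   ] w 44.9 g 0.0 F [ 0.2  0.  -0.1] need cm [-0.04 -0.22  4.69]
```

View pics/C.png

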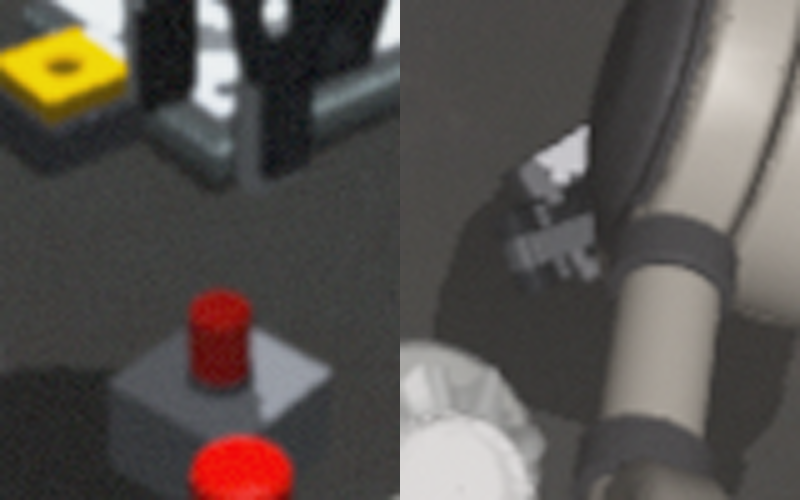

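Left half (side view): the finger tips straddle the pin axis, with the pin at crop (220,340). The arm hides the pin in the top view. Next I descend and grip.

>>> {"api": "servo_tool", "payload": {"deltas": [{"tx": 0, "ty": -0.2, "tz": 1.3, "roll": 0}, {"tx": 0, "ty": 0, "tz": 1.3, "roll": 0}, {"tx": 0, "ty": 0, "tz": 1.2, "roll": 0}, {"tx": 0, "ty": 0, "tz": 0.8, "roll": 0}, {"tx": 0, "ty": 0, "tz": 0, "roll": 0}, {"tx": 0, "ty": 0, "tz": 0, "roll": 0}]}}

```text
time_s: 3.48
tcp_pos: [459.7, -69.8, 40.0]
orientation: [-0.534, 3.095, -0.001]
force: [0.1, 0.3, 0.0]
width: 45.1
grasp_force: 0.0
```

>>> {"api": "servo_tool", "payload": {"deltas": [{"tx": 0, "ty": 0, "tz": 0, "roll": 0}, {"tx": 0, "ty": 0, "tz": 0, "roll": 0}, {"tx": 0, "ty": 0, "tz": 0, "roll": 0}, {"tx": 0, "ty": 0, "tz": 0, "roll": 0}, {"tx": 0, "ty": 0, "tz": 0, "roll": 0}, {"tx": 0, "ty": 0, "tz": 0, "roll": 0}, {"tx": 0, "ty": 0, "tz": 0, "roll": 0}], "hand": 1, "squeeze": 30}}

```text
time_s: 4.07
tcp_pos: [459.2, -69.7, 39.3]
orientation: [-0.534, 3.096, 0.0]
force: [0.1, 0.2, -0.5]
width: 10.6
grasp_force: 0.0
```

```bash
python3 -c "
from h import *
go(459,-69.5,38)"
```

```text
t 4.07 tcp [459.2 -69.7  39.3] yaw 1.9126 z [ 0.  0. -1.] w 10.6 g 0.0 F [ 0.1  0.2 -0.5] need cm [0.01 0.02 0.13]
```

```bash
python3 - <<'E'
from h import *
s=env.snapshot("side");t=env.snapshot("top")
cv2.imwrite("pics/D.png",np.hstack([crop(s,270,245,80,100,5),crop(t,355,225,80,100,5)])[:,:,::-1])
s0=cv2.imread("pics/side0.png")[:,:,::-1]
for im in (s0,s):
    p=blob(im,"red",(290,290,45,33));print(p.mean(0),len(p))
print(proj("side",[[459.2,-69.7,39.3],[459.2,-69.7,62]]))
E
```

```text
[313.70491803 310.69945355] 183
[313.40506329 311.66455696] 158
[[314.09372105 317.86903543]
 [314.1448903  306.2672918 ]]
```

View pics/D.png

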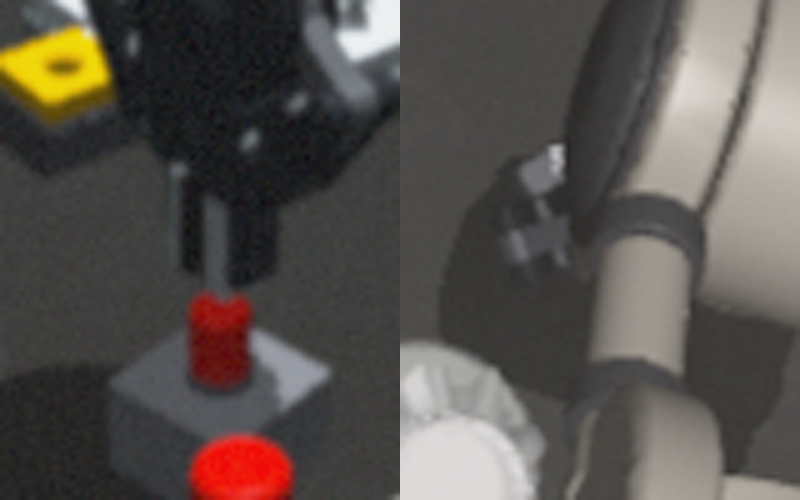

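Left half: the closed finger tips are at about crop (222,282), i.e. pixel (314.4,301.5), where the TCP would project to row 318. So the fingers are not around the head. I'll check whether the offset is vertical or horizontal.

```bash
python3 - <<'E'
from h import *
print("start TCP proj",proj("side",[[184.8,491.2,195.2],[184.8,491.2,225.2],[184.8,491.2,182]]),proj("top",[[184.8,491.2,195.2]]))
print("C",proj("side",[[458,-67.6,84.9]]), "D ray z39",ray("side",[314.4,301.5],39.3),"z65",ray("side",[314.4,301.5],65), ray("side",[314.4,301.5],72))
s0=cv2.imread("pics/side0.png");t0=cv2.imread("pics/top0.png")
t=env.snapshot("top")[:,:,::-1]
cv2.imwrite("pics/E.png",np.hstack([crop(s0,70,60,80,100,5),crop(t,355,215,80,100,5)]))
print(env.read_state()["joints"])
E
```

```text
start TCP proj [[121.41421202 134.92702066]
 [118.53986474 121.50103405]
 [122.65190269 140.70823525]] [[ 51.91826174 445.13090589]]
C [[313.01833641 293.52660922]] D ray z39 [472.51358902 -29.94651148  39.3       ] z65 [462.03363616 -62.14733594  65.        ] [459.17917429 -70.91798852  72.        ]
[-3.15909319e-01  4.33946189e-01  1.88946189e+00  1.06574151e-04
  8.18237489e-01 -2.22857878e+00]
```

View pics/E.png

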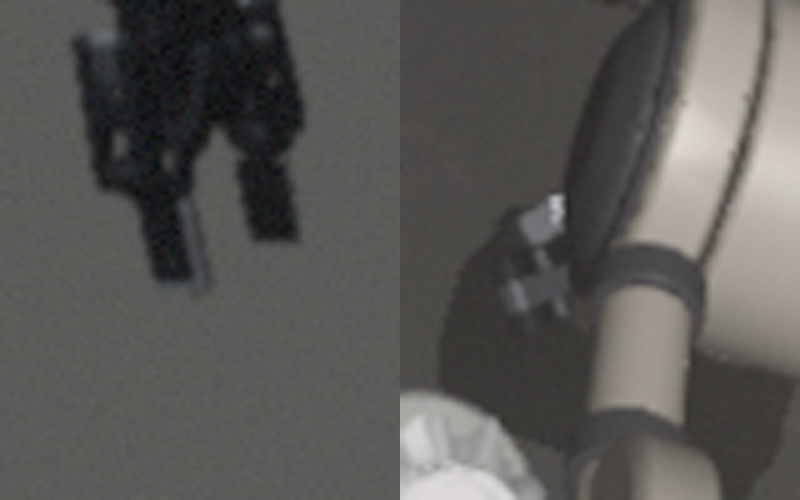

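The offset is vertical in both the start picture and the current one: the finger tips sit about 30 mm higher than the reported TCP, and xy matches. I'll open, lower to a reported z of about 12, and close again, watching the force and width.

>>> {"api": "servo_tool", "payload": {"deltas": [{"tx": 0, "ty": 0, "tz": 0, "roll": 0}, {"tx": 0, "ty": 0, "tz": 0, "roll": 0}, {"tx": 0, "ty": 0, "tz": 0, "roll": 0}, {"tx": 0, "ty": 0, "tz": 0, "roll": 0}, {"tx": 0, "ty": 0, "tz": 0, "roll": 0}, {"tx": 0, "ty": 0, "tz": 0.4, "roll": 0}, {"tx": 0, "ty": 0, "tz": 0.4, "roll": 0}, {"tx": 0, "ty": 0, "tz": 0.4, "roll": 0}, {"tx": 0, "ty": 0, "tz": 0.4, "roll": 0}, {"tx": 0, "ty": 0, "tz": 0.4, "roll": 0}, {"tx": 0, "ty": 0, "tz": 0.4, "roll": 0}, {"tx": 0, "ty": 0, "tz": 0.3, "roll": 0}, {"tx": 0, "ty": 0, "tz": 0, "roll": 0}], "hand": 4.5}}

```text
time_s: 5.3
tcp_pos: [458.7, -69.5, 11.6]
orientation: [0.534, -3.095, -0.001]
force: [-0.2, 0.4, 0.0]
width: 44.7
grasp_force: 0.0
```

>>> {"api": "servo_tool", "payload": {"deltas": [{"tx": 0, "ty": 0, "tz": 0, "roll": 0}, {"tx": 0, "ty": 0, "tz": 0, "roll": 0}, {"tx": 0, "ty": 0, "tz": 0, "roll": 0}, {"tx": 0, "ty": 0, "tz": 0, "roll": 0}, {"tx": 0, "ty": 0, "tz": 0, "roll": 0}, {"tx": 0, "ty": 0, "tz": 0, "roll": 0}, {"tx": 0, "ty": 0, "tz": 0, "roll": 0}], "hand": 1, "squeeze": 30}}

```text
time_s: 5.88
tcp_pos: [459.4, -69.7, 12.5]
orientation: [-0.534, 3.095, -0.0]
force: [-1.4, -0.8, 2.3]
width: 18.4
grasp_force: 29.5
```

```bash
python3 - <<'E'
from h import *
go(459,-69.5,12)
s=env.snapshot("side");cv2.imwrite("pics/F.png",crop(s,260,230,100,100,6)[:,:,::-1])
E
```

```text
t 5.88 tcp [459.4 -69.7  12.5] yaw 1.9126 z [ 0.001 -0.    -1.   ] w 18.4 g 29.5 F [-1.4 -0.8  2.3] need cm [0.03 0.03 0.05]
```

View pics/F.png

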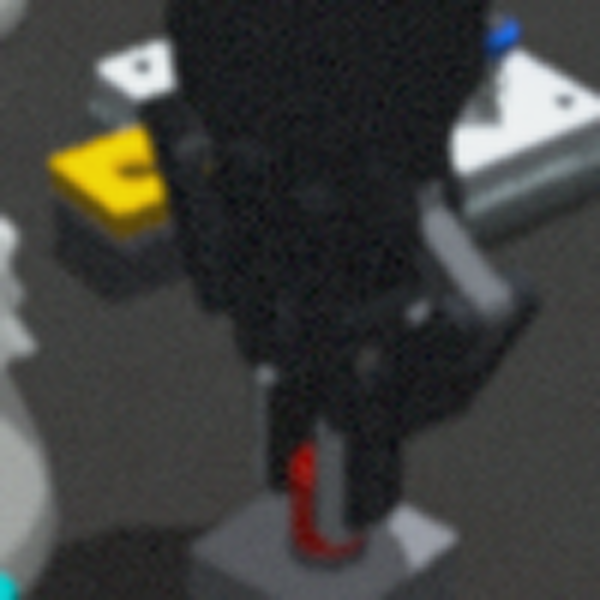

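The pin is gripped (18.4 mm wide, 29.5 N), with the red head between the pads at crop (328,500). Next I lift it and carry it over the eyelet.

>>> {"api": "servo_tool", "payload": {"deltas": [{"tx": 0, "ty": 0, "tz": -1, "roll": 0}, {"tx": 0, "ty": 0, "tz": -1.5, "roll": 0}, {"tx": 0, "ty": 0, "tz": -2, "roll": 0}, {"tx": 0, "ty": 0, "tz": -1.5, "roll": 0}, {"tx": -0.65, "ty": 1.84, "tz": 0, "roll": 0}, {"tx": -0.98, "ty": 2.76, "tz": 0, "roll": 0}, {"tx": -0.98, "ty": 2.76, "tz": 0, "roll": 0}, {"tx": -0.98, "ty": 2.76, "tz": 0, "roll": 0}, {"tx": -0.98, "ty": 2.76, "tz": 0, "roll": 0}, {"tx": -0.98, "ty": 2.76, "tz": 0, "roll": 0}, {"tx": -0.65, "ty": 1.84, "tz": 0, "roll": 0}, {"tx": -0.32, "ty": 0.92, "tz": 0, "roll": 0}, {"tx": 0, "ty": 0, "tz": 0, "roll": 0}, {"tx": 0, "ty": 0, "tz": 0, "roll": 0}, {"tx": 0, "ty": 0, "tz": 0, "roll": 0}]}}

```text
time_s: 7.18
tcp_pos: [458.9, 124.5, 72.2]
orientation: [0.533, -3.096, 0.0]
force: [-0.0, 0.1, -1.1]
width: 18.3
grasp_force: 29.5
```

```bash
python3 - <<'E'
from h import *
go(459,125.8,72.5)
s=env.snapshot("side");t=env.snapshot("top")
p=blob(s,"red",(260,200,50,60));print(len(p),p.mean(0) if len(p) else 0, p.min(0),p.max(0))
# expected head bottom (+4) and tip if pin origin at (459,125.8,94)
print(proj("side",[[459,125.8,98],[459,125.8,122],[459,125.8,64],[459,125.8,34]]))
p=blob(t,"yellow",(275,245,40,40));print(len(p))
A=np.hstack([crop(s,250,190,70,90,5),crop(t,265,230,70,90,5)])
cv2.imwrite("pics/G.png",A[:,:,::-1])
E
```

```text
t 7.18 tcp [458.9 124.5  72.2] yaw 1.9119 z [-0. -0. -1.] w 18.3 g 29.5 F [-0.   0.1 -1.1] need cm [-0.05  0.12 -0.03]
22 [279.40909091 225.31818182] [277 217] [284 230]
[[281.8666578  228.80057922]
 [281.43987205 217.20135854]
 [282.45059446 244.67086108]
 [282.94672781 258.15481676]]
0
```

View pics/G.png

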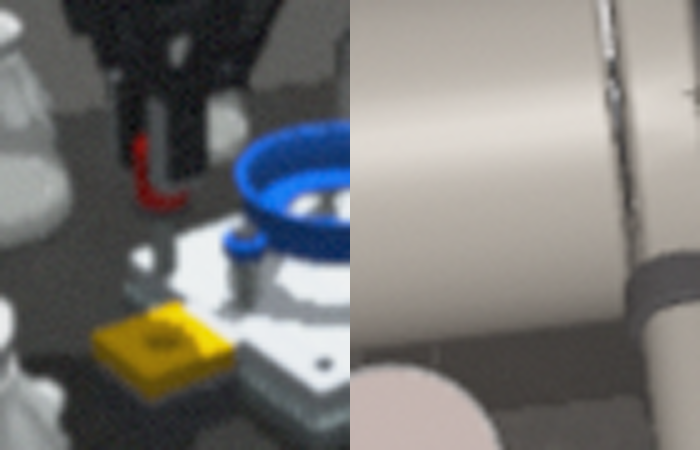

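Left half: the held pin's head is centred at crop x 161 and the eyelet hole at (160,342), so they are aligned. Next I lower it.

>>> {"api": "servo_tool", "payload": {"deltas": [{"tx": -0.04, "ty": 0.12, "tz": 0.8, "roll": 0}, {"tx": 0, "ty": 0, "tz": 0.9, "roll": 0}, {"tx": 0, "ty": 0, "tz": 0.8, "roll": 0}, {"tx": 0, "ty": 0, "tz": 0.4, "roll": 0}, {"tx": 0, "ty": 0, "tz": 0.2, "roll": 0}, {"tx": 0, "ty": 0, "tz": 0.2, "roll": 0}, {"tx": 0, "ty": 0, "tz": 0.2, "roll": 0}, {"tx": 0, "ty": 0, "tz": 0, "roll": 0}]}}

```text
time_s: 7.95
tcp_pos: [458.8, 126.9, 37.1]
orientation: [0.534, -3.096, -0.0]
force: [0.2, -0.3, -1.4]
width: 18.1
grasp_force: 29.4
```

```bash
python3 - <<'E'
from h import *
go(459,125.8,12.5)
s=env.snapshot("side")
p=blob(s,"red",(260,200,50,70));print(len(p),p.mean(0))
E
```

```text
t 7.95 tcp [458.8 126.9  37.1] yaw 1.9128 z [-0.  0. -1.] w 18.1 g 29.4 F [ 0.2 -0.3 -1.4] need cm [ 0.02 -0.1   2.46]
19 [279.10526316 240.36842105]
```

>>> {"api": "servo_tool", "payload": {"deltas": [{"tx": 0.02, "ty": -0.06, "tz": 0.2, "roll": 0}, {"tx": 0, "ty": 0, "tz": 0.25, "roll": 0}, {"tx": 0, "ty": 0, "tz": 0.25, "roll": 0}, {"tx": 0, "ty": 0, "tz": 0.25, "roll": 0}, {"tx": 0, "ty": 0, "tz": 0.25, "roll": 0}, {"tx": 0, "ty": 0, "tz": 0.25, "roll": 0}, {"tx": 0, "ty": 0, "tz": 0, "roll": 0}]}}

```text
time_s: 8.58
tcp_pos: [458.5, 126.4, 22.2]
orientation: [0.534, -3.095, -0.001]
force: [-1.1, 3.0, -1.7]
width: 17.8
grasp_force: 29.5
```

```bash
python3 -c "
from h import *
go(459,125.8,12.5)"
```

```text
t 8.58 tcp [458.5 126.4  22.2] yaw 1.9124 z [-0.001  0.    -1.   ] w 17.8 g 29.5 F [-1.1  3.  -1.7] need cm [-0.03 -0.08  0.97]
```

>>> {"api": "servo_tool", "payload": {"deltas": [{"tx": 0, "ty": 0, "tz": 0.2, "roll": 0}, {"tx": 0, "ty": 0, "tz": 0.2, "roll": 0}, {"tx": 0, "ty": 0, "tz": 0.2, "roll": 0}, {"tx": 0, "ty": 0, "tz": 0.2, "roll": 0}, {"tx": 0, "ty": 0, "tz": 0.1, "roll": 0}, {"tx": 0, "ty": 0, "tz": 0, "roll": 0}]}}

```text
time_s: 9.08
tcp_pos: [458.7, 126.5, 13.5]
orientation: [0.534, -3.096, -0.001]
force: [-0.8, 4.1, 0.5]
width: 18.4
grasp_force: 29.8
```

>>> {"api": "servo_tool", "payload": {"deltas": [{"tx": 0, "ty": 0, "tz": 0.1, "roll": 0}, {"tx": 0, "ty": 0, "tz": 0.1, "roll": 0}, {"tx": 0, "ty": 0, "tz": 0, "roll": 0}]}}

```text
time_s: 9.33
tcp_pos: [459.1, 126.7, 12.4]
orientation: [-0.534, 3.095, 0.001]
force: [-3.2, 4.6, 9.0]
width: 18.3
grasp_force: 30.6
```

Contact at 9 N at the expected height, so the pin is seated. I release it and rise.

>>> {"api": "servo_tool", "payload": {"deltas": [{"tx": 0, "ty": 0, "tz": 0, "roll": 0}, {"tx": 0, "ty": 0, "tz": 0, "roll": 0}, {"tx": 0, "ty": 0, "tz": 0, "roll": 0}, {"tx": 0, "ty": 0, "tz": 0, "roll": 0}, {"tx": 0, "ty": 0, "tz": 0, "roll": 0}, {"tx": 0, "ty": 0, "tz": 0, "roll": 0}, {"tx": 0, "ty": 0, "tz": -0.5, "roll": 0}, {"tx": 0, "ty": 0, "tz": -1, "roll": 0}, {"tx": 0, "ty": 0, "tz": -2, "roll": 0}, {"tx": 0, "ty": 0, "tz": -3, "roll": 0}, {"tx": 0, "ty": 0, "tz": -3, "roll": 0}, {"tx": 0, "ty": 0, "tz": -2.5, "roll": 0}, {"tx": 0, "ty": 0, "tz": -1, "roll": 0}, {"tx": 0, "ty": 0, "tz": 0, "roll": 0}, {"tx": 0, "ty": 0, "tz": 0, "roll": 0}], "hand": 4}}

```text
time_s: 10.58
tcp_pos: [459.0, 126.1, 142.1]
orientation: [-0.534, 3.095, -0.0]
force: [-0.6, -0.4, -0.6]
width: 39.9
grasp_force: 0.0
```

```bash
python3 - <<'E'
from h import *
go(424,305,140)
s=env.snapshot("side")
p=blob(s,"red",(255,215,55,60));print(len(p),p.mean(0),p.min(0),p.max(0))
print(proj("side",[[458.7,125.8,62],[458.7,125.8,38],[458.7,125.8,50]]))
g=cv2.cvtColor(s,cv2.COLOR_RGB2GRAY);cv2.imwrite("pics/H.png",s[:,:,::-1])
E
```

```text
t 10.58 tcp [459.  126.1 142.1] yaw 1.9127 z [ 0.001  0.    -1.   ] w 39.9 g 0.0 F [-0.6 -0.4 -0.6] need cm [-2.7  18.02  0.21]
98 [281.91836735 250.79591837] [278 245] [286 257]
[[282.33038383 245.60839416]
 [282.72992866 256.40865182]
 [282.53155829 251.04642227]]
```

The head blob (rows 245–257, mean 250.8) is where a seated pin projects (251.0). Now the flask.

>>> {"api": "servo_tool", "payload": {"deltas": [{"tx": -0.2, "ty": 1.5, "tz": 0, "roll": 0}, {"tx": -0.5, "ty": 3.2, "tz": 0, "roll": 0}, {"tx": -0.5, "ty": 3.3, "tz": 0, "roll": 0}, {"tx": -0.5, "ty": 3.3, "tz": 0, "roll": 0}, {"tx": -0.5, "ty": 3.2, "tz": 0, "roll": 0}, {"tx": -0.4, "ty": 2.5, "tz": 0, "roll": 0}, {"tx": -0.1, "ty": 1, "tz": 0, "roll": 0}, {"tx": 0, "ty": 0, "tz": 0, "roll": 0}, {"tx": 0, "ty": 0, "tz": 1.5, "roll": 0}, {"tx": 0, "ty": 0, "tz": 1.5, "roll": 0}, {"tx": 0, "ty": 0, "tz": 0, "roll": 0}, {"tx": 0, "ty": 0, "tz": 0, "roll": 0}], "hand": 6.8}}

```text
time_s: 11.63
tcp_pos: [423.6, 303.2, 110.9]
orientation: [0.532, -3.093, 0.002]
force: [0.3, -0.3, 0.5]
width: 67.8
grasp_force: 0.0
```

```bash
python3 - <<'E'
from h import *
go(424,305,36)
s=env.snapshot("side")
cv2.imwrite("pics/I.png",crop(s,205,130,100,130,5)[:600,:,::-1])
E
```

```text
t 11.63 tcp [423.6 303.2 110.9] yaw 1.9114 z [-0.003 -0.002 -1.   ] w 67.8 g 0.0 F [ 0.3 -0.3  0.5] need cm [-0.11  0.16  7.49]
```

View pics/I.png

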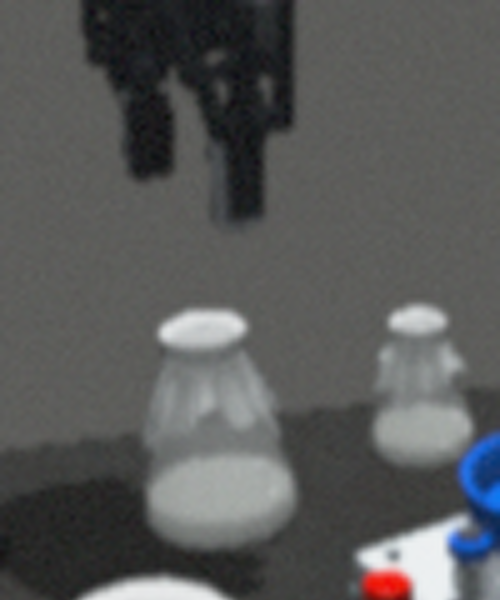

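The fingers straddle the flask's neck line: finger midpoint x≈194 against the rim at (203,330), which agrees once the vertical tilt is allowed for. The seated red head is at the bottom. Next I descend and grip.

>>> {"api": "servo_tool", "payload": {"deltas": [{"tx": -0.05, "ty": 0.15, "tz": 1, "roll": 0}, {"tx": 0, "ty": 0, "tz": 1.5, "roll": 0}, {"tx": 0, "ty": 0, "tz": 1.5, "roll": 0}, {"tx": 0, "ty": 0, "tz": 1.5, "roll": 0}, {"tx": 0, "ty": 0, "tz": 1, "roll": 0}, {"tx": 0, "ty": 0, "tz": 0.8, "roll": 0}, {"tx": 0, "ty": 0, "tz": 0, "roll": 0}, {"tx": 0, "ty": 0, "tz": 0, "roll": 0}]}}

```text
time_s: 12.35
tcp_pos: [424.1, 306.4, 38.8]
orientation: [0.534, -3.096, -0.0]
force: [0.3, -0.2, 0.5]
width: 68.1
grasp_force: 0.0
```

>>> {"api": "servo_tool", "payload": {"deltas": [{"tx": 0, "ty": 0, "tz": 0, "roll": 0}, {"tx": 0, "ty": 0, "tz": 0, "roll": 0}, {"tx": 0, "ty": 0, "tz": 0, "roll": 0}, {"tx": 0, "ty": 0, "tz": 0, "roll": 0}, {"tx": 0, "ty": 0, "tz": 0, "roll": 0}, {"tx": 0, "ty": 0, "tz": 0, "roll": 0}, {"tx": 0, "ty": 0, "tz": 0, "roll": 0}, {"tx": 0, "ty": 0, "tz": 0, "roll": 0}], "hand": 1.5, "squeeze": 40}}

```text
time_s: 13.02
tcp_pos: [424.7, 306.8, 39.9]
orientation: [-0.534, 3.094, 0.001]
force: [0.1, -0.5, 5.9]
width: 37.0
grasp_force: 39.4
```

```bash
python3 -c "
from h import *
go(424,305,36)
print(env.read_state()['wrist_torque'])
print('hole seat z62', ray('top',[276.8,220.2],62), ray('side',[318.6,230.5],62))"
```

```text
t 13.02 tcp [424.7 306.8  39.9] yaw 1.9127 z [ 0.002  0.001 -1.   ] w 37.0 g 39.4 F [ 0.1 -0.5  5.9] need cm [ 0.13 -0.15  0.39]
[-0.1128614   0.06192317 -0.01285329]
hole seat z62 [541.73704409 155.62460246  62.        ] [543.54914475 163.08181684  62.        ]
```

The flask is held (37 mm, 39 N). I'll check its base position against the first pictures.

```bash
python3 - <<'E'
from h import *
a=np.linspace(0,2*np.pi,90)
def ext(n,x,y,z,r):
    p=proj(n,np.c_[x+r*np.cos(a),y+r*np.sin(a),np.full(90,z)]);return p.min(0).round(1),p.max(0).round(1)
for x,y in((426.3,310),(424,305.5)):
    print(x,y,ext("side",x,y,2,34),ext("top",x,y,2,34))
for n,(x0,x1,y0,y1),rows in (("side",(215,280,180,250),(226,230,233)),("top",(170,235,255,310),(276,282,288))):
    g=cv2.cvtColor(cv2.imread(f"pics/{n}0.png"),cv2.COLOR_BGR2GRAY)
    for r in rows: print(n,r,g[r,x0:x1].tolist())
    c=250 if n=="side" else 202
    print(n,"col",c,g[y0:y1,c].tolist())
E
```

```text
426.3 310 (array([234.3, 225.2]), array([264.4, 239.3])) (array([184.9, 265.1]), array([219.1, 299.5]))
424 305.5 (array([233.6, 226.1]), array([263.8, 240.4])) (array([187.2, 266.3]), array([221.4, 300.7]))
side 226 [58, 62, 63, 64, 62, 64, 63, 65, 62, 61, 61, 66, 65, 64, 65, 63, 63, 62, 69, 90, 119, 140, 148, 156, 159, 161, 162, 163, 162, 164, 164, 163, 166, 165, 164, 166, 165, 168, 167, 169, 168, 167, 164, 164, 163, 166, 163, 153, 120, 80, 66, 61, 65, 62, 62, 64, 64, 65, 62, 66, 62, 61, 63, 63, 62]
side 230 [59, 61, 62, 63, 61, 60, 60, 60, 60, 67, 65, 64, 64, 60, 63, 61, 61, 64, 71, 100, 135, 150, 152, 158, 159, 158, 161, 161, 163, 163, 163, 163, 164, 164, 165, 165, 165, 164, 166, 165, 165, 163, 163, 164, 158, 152, 137, 129, 114, 87, 65, 58, 57, 60, 62, 60, 65, 64, 64, 58, 65, 58, 64, 61, 62]
side 233 [60, 59, 62, 62, 61, 60, 60, 61, 62, 63, 63, 61, 62, 62, 61, 58, 63, 59, 63, 77, 104, 117, 125, 132, 140, 148, 155, 154, 154, 154, 155, 157, 156, 157, 155, 156, 160, 157, 150, 145, 144, 140, 138, 129, 121, 113, 106, 97, 76, 67, 66, 65, 66, 58, 62, 62, 61, 60, 61, 61, 61, 62, 62, 65, 
[... 837 characters left out ...]
161, 161, 162, 165, 168, 165, 165, 164, 164, 164, 167, 153, 102, 83, 77, 76, 75, 76, 78, 78, 80, 78, 79, 80, 77, 79, 79, 78]
top 288 [73, 74, 72, 75, 74, 74, 75, 73, 74, 73, 103, 175, 206, 206, 203, 196, 197, 204, 214, 218, 218, 218, 217, 217, 217, 217, 217, 217, 217, 214, 185, 129, 144, 163, 174, 177, 180, 184, 189, 192, 187, 167, 162, 162, 162, 161, 160, 144, 101, 83, 77, 75, 76, 76, 77, 76, 76, 76, 77, 76, 79, 80, 82, 81, 79]
top col 202 [74, 74, 74, 75, 71, 74, 74, 75, 75, 75, 106, 166, 175, 170, 162, 151, 151, 160, 169, 170, 170, 158, 150, 164, 164, 170, 158, 137, 140, 149, 142, 143, 137, 144, 147, 145, 143, 140, 143, 155, 160, 153, 153, 153, 116, 77, 74, 72, 75, 76, 76, 77, 75, 72, 76]
```

>>> {"api": "servo_tool", "payload": {"deltas": [{"tx": 0, "ty": 0, "tz": -0.5, "roll": 0}, {"tx": 0, "ty": 0, "tz": -1, "roll": 0}, {"tx": 0, "ty": 0, "tz": -2, "roll": 0}, {"tx": 0, "ty": 0, "tz": -2.5, "roll": 0}, {"tx": 0, "ty": 0, "tz": -2.5, "roll": 0}, {"tx": 0, "ty": 0, "tz": -1.5, "roll": 0}, {"tx": 0, "ty": 0, "tz": -1, "roll": 0}, {"tx": 0, "ty": 0, "tz": 0, "roll": 0}, {"tx": 0, "ty": 0, "tz": 0, "roll": 0}, {"tx": 0, "ty": 0, "tz": 0, "roll": 0}]}}

```text
time_s: 13.85
tcp_pos: [423.3, 306.0, 147.7]
orientation: [0.534, -3.094, 0.001]
force: [-0.2, -0.2, -0.7]
width: 37.0
grasp_force: 39.3
```

```bash
python3 - <<'E'
from h import *
go(540.2,153,150)
s=env.snapshot("side");cv2.imwrite("pics/J.png",s[:,:,::-1])
z=env.read_state()["tcp_pos"][2]-39.5
a=np.linspace(0,2*np.pi,90)
for x,y in((426.5,310),(424.5,306.5)):
    p=proj("side",np.c_[x+34*np.cos(a),y+34*np.sin(a),np.full(90,z+2)]);print(p.min(0).round(1),p.max(0).round(1))
g=cv2.cvtColor(s,cv2.COLOR_RGB2GRAY)
for r in range(166,192,4): print(r,g[r,222:278].tolist())
for c in (244,248,252): print(c,g[150:205,c].tolist())
E
```

```text
t 13.85 tcp [423.3 306.  147.7] yaw 1.9126 z [-0.002 -0.001 -1.   ] w 37.0 g 39.3 F [-0.2 -0.2 -0.7] need cm [ -5.89 -18.33  -0.23]
[230.1 182.1] [261.9 194.3]
[229.4 182.8] [261.3 195. ]
166 [89, 91, 95, 94, 89, 90, 90, 96, 115, 117, 118, 134, 130, 124, 128, 130, 134, 144, 137, 128, 117, 110, 109, 114, 128, 144, 149, 154, 152, 149, 143, 135, 139, 129, 117, 108, 98, 93, 93, 93, 93, 91, 93, 93, 89, 91, 90, 95, 90, 95, 89, 95, 92, 92, 92, 95]
170 [92, 93, 91, 90, 93, 92, 98, 113, 109, 111, 120, 116, 112, 111, 115, 117, 114, 108, 106, 104, 104, 104, 104, 105, 106, 108, 110, 112, 113, 108, 105, 101, 99, 91, 94, 96, 93, 93, 92, 90, 90, 92, 93, 94, 93, 90, 94, 93, 93, 93, 95, 91, 90, 93, 93, 91]
174 [90, 94, 95, 92, 92, 93, 93, 91, 90, 90, 92, 95, 96, 96, 96, 99, 100, 101, 101, 103, 104, 105, 104, 105, 106, 107, 104, 104, 106, 106, 101, 102, 104, 100, 98, 96, 90, 92, 92, 93, 93, 93, 90, 91, 93, 92, 89, 93, 94, 93, 93, 92, 93, 92, 90, 93]
178 [88, 90, 94, 89, 92, 91, 92, 89, 82, 87, 94, 102, 103, 118, 131, 139, 148, 152, 156, 157, 159, 160, 162, 161, 161, 161, 162, 162, 161, 160, 158, 154, 
[... 956 characters left out ...]
106, 103, 105, 104, 104, 104, 104, 104, 112, 133, 153, 162, 164, 163, 163, 160, 162, 162, 161, 160, 158, 156, 148, 130, 123, 120, 113, 102, 94, 91, 92, 95, 94, 94, 93, 88, 93, 91]
248 [19, 31, 22, 31, 25, 33, 48, 70, 97, 120, 139, 144, 145, 150, 149, 149, 149, 144, 134, 121, 110, 103, 104, 106, 104, 110, 131, 152, 162, 163, 163, 163, 162, 162, 161, 162, 160, 158, 151, 139, 128, 117, 112, 108, 95, 86, 88, 93, 91, 94, 90, 91, 92, 90, 93]
252 [42, 47, 50, 52, 55, 62, 78, 104, 125, 140, 143, 145, 146, 149, 146, 144, 143, 137, 124, 109, 105, 104, 103, 104, 101, 106, 114, 137, 158, 163, 163, 162, 164, 163, 162, 159, 162, 154, 141, 125, 119, 111, 106, 94, 83, 92, 94, 92, 92, 92, 91, 93, 92, 94, 92]
```

>>> {"api": "servo_tool", "payload": {"deltas": [{"tx": -0.4, "ty": -1.25, "tz": 0, "roll": 0}, {"tx": -0.9, "ty": -2.75, "tz": 0, "roll": 0}, {"tx": -0.9, "ty": -2.75, "tz": 0, "roll": 0}, {"tx": -0.9, "ty": -2.75, "tz": 0, "roll": 0}, {"tx": -0.9, "ty": -2.75, "tz": 0, "roll": 0}, {"tx": -0.9, "ty": -2.75, "tz": 0, "roll": 0}, {"tx": -0.7, "ty": -2.15, "tz": 0, "roll": 0}, {"tx": -0.4, "ty": -1.1, "tz": 0, "roll": 0}, {"tx": 0, "ty": 0, "tz": 0, "roll": 0}, {"tx": 0, "ty": 0, "tz": 0, "roll": 0}, {"tx": 0, "ty": 0, "tz": 0, "roll": 0}]}}

```text
time_s: 14.82
tcp_pos: [540.8, 155.3, 148.4]
orientation: [0.535, -3.094, -0.001]
force: [0.4, 0.1, -1.7]
width: 36.8
grasp_force: 39.3
```

```bash
python3 - <<'E'
from h import *
go(540.7,154,118)
s=env.snapshot("side");cv2.imwrite("pics/K.png",s[:,:,::-1])
z=env.read_state()["tcp_pos"][2]-39.5;p=env.read_state()["tcp_pos"]
a=np.linspace(0,2*np.pi,90)
for dx,dy in((0,0),(2,3.5)):
    q=proj("side",np.c_[p[0]+dx+34*np.cos(a),p[1]+dy+34*np.sin(a),np.full(90,z+2)]);print(q.min(0).round(1),q.max(0).round(1))
r=proj("side",np.c_[541.7+39.5*np.cos(a),155.6+39.5*np.sin(a),np.full(90,80)]);print("ring in",r.min(0).round(1),r.max(0).round(1))
b=blob(s,"blue",(285,195,70,60));print("blue",b.min(0),b.max(0))
g=cv2.cvtColor(s,cv2.COLOR_RGB2GRAY)
for r in (194,198,202,206): print(r,g[r,290:350].tolist())
print(g[185:230,319].tolist())
E
```

```text
t 14.82 tcp [540.8 155.3 148.4] yaw 1.9132 z [-0.001  0.    -1.   ] w 36.8 g 39.3 F [ 0.4  0.1 -1.7] need cm [ 0.05 -0.12  3.04]
[301.3 203. ] [336.1 218. ]
[301.8 202.1] [336.5 217.1]
ring in [299.1 215.6] [338.9 233.8]
blue [295 217] [346 241]
194 [198, 193, 195, 183, 129, 101, 94, 90, 94, 91, 89, 91, 91, 93, 99, 103, 111, 105, 100, 102, 98, 99, 97, 102, 102, 104, 107, 113, 118, 120, 122, 119, 119, 120, 116, 117, 116, 119, 116, 116, 116, 114, 112, 103, 94, 92, 93, 91, 90, 90, 94, 91, 90, 93, 89, 93, 92, 93, 90, 93]
198 [114, 110, 111, 121, 121, 102, 93, 93, 90, 94, 91, 94, 95, 88, 90, 95, 104, 113, 127, 135, 147, 153, 156, 159, 161, 160, 159, 163, 164, 159, 160, 161, 162, 160, 158, 157, 158, 159, 148, 137, 128, 121, 118, 120, 108, 96, 92, 95, 94, 92, 93, 91, 93, 93, 93, 92, 94, 93, 92, 96]
202 [136, 133, 139, 156, 173, 173, 161, 127, 98, 95, 91, 88, 94, 124, 149, 156, 157, 157, 160, 156, 157, 157, 162, 161, 161, 162, 161, 165, 163, 162, 163, 163, 162, 163, 163, 161, 162, 165, 164, 161, 158, 153, 153, 158, 149, 122, 100, 80, 81, 78, 79, 79, 81, 78, 79, 67, 65, 70, 68, 66]
206 [143, 138, 130, 127, 124, 102, 91, 88, 89, 88, 92, 91, 104, 131, 149, 157, 156, 158, 158, 159, 157, 157, 159, 159, 162, 162, 161, 161, 160, 161, 160, 163, 161, 161, 161, 162, 163, 165, 160, 161, 161, 161, 159, 160, 153, 134, 97, 71, 62, 59, 57, 63, 63, 66, 61, 62, 61, 64, 63, 63]
[155, 143, 128, 111, 108, 104, 104, 110, 110, 120, 125, 134, 155, 159, 161, 162, 163, 162, 162, 160, 159, 161, 159, 158, 157, 156, 151, 142, 128, 118, 115, 112, 105, 91, 67, 57, 53, 48, 65, 83, 83, 74, 110, 181, 223]
```

The base extents are centred on the ring (319.1 against 319.0). Next I lower it into the cradle.

>>> {"api": "servo_tool", "payload": {"deltas": [{"tx": 0, "ty": 0, "tz": 1, "roll": 0}, {"tx": 0, "ty": 0, "tz": 1, "roll": 0}, {"tx": 0, "ty": 0, "tz": 0.6, "roll": 0}, {"tx": 0, "ty": 0, "tz": 0.4, "roll": 0}, {"tx": 0, "ty": 0, "tz": 0.3, "roll": 0}, {"tx": 0, "ty": 0, "tz": 0.3, "roll": 0}, {"tx": 0, "ty": 0, "tz": 0.3, "roll": 0}, {"tx": 0, "ty": 0, "tz": 0.3, "roll": 0}, {"tx": 0, "ty": 0, "tz": 0, "roll": 0}, {"tx": 0, "ty": 0, "tz": 0, "roll": 0}]}}

```text
time_s: 15.7
tcp_pos: [541.7, 154.5, 106.8]
orientation: [0.534, -3.096, -0.0]
force: [0.7, -0.8, -0.2]
width: 36.6
grasp_force: 39.3
```

>>> {"api": "servo_tool", "payload": {"deltas": [{"tx": 0, "ty": 0, "tz": 0.25, "roll": 0}, {"tx": 0, "ty": 0, "tz": 0.25, "roll": 0}, {"tx": 0, "ty": 0, "tz": 0.2, "roll": 0}, {"tx": 0, "ty": 0, "tz": 0, "roll": 0}, {"tx": 0, "ty": 0, "tz": 0, "roll": 0}]}}

```text
time_s: 16.12
tcp_pos: [542.0, 154.6, 100.1]
orientation: [-0.534, 3.095, 0.0]
force: [0.3, -0.3, 2.4]
width: 36.9
grasp_force: 39.9
```

Contact came near the expected seat height with little side force. Next I press down.

>>> {"api": "servo_tool", "payload": {"deltas": [{"tx": 0, "ty": 0, "tz": 0.25, "roll": 0}, {"tx": 0, "ty": 0, "tz": 0.25, "roll": 0}, {"tx": 0, "ty": 0, "tz": 0.25, "roll": 0}, {"tx": 0, "ty": 0, "tz": 0.25, "roll": 0}, {"tx": 0, "ty": 0, "tz": 0.2, "roll": 0}, {"tx": 0, "ty": 0, "tz": 0, "roll": 0}, {"tx": 0, "ty": 0, "tz": 0, "roll": 0}]}}

```text
time_s: 16.7
tcp_pos: [542.1, 154.6, 88.3]
orientation: [-0.534, 3.095, 0.0]
force: [-1.2, -0.1, 8.0]
width: 36.7
grasp_force: 40.7
```

>>> {"api": "servo_tool", "payload": {"deltas": [{"tx": 0, "ty": 0, "tz": 0.1, "roll": 0}, {"tx": 0, "ty": 0, "tz": 0.1, "roll": 0}, {"tx": 0, "ty": 0, "tz": 0, "roll": 0}, {"tx": 0, "ty": 0, "tz": 0, "roll": 0}], "squeeze": 60}}

```text
time_s: 17.03
tcp_pos: [542.2, 154.6, 86.5]
orientation: [-0.534, 3.094, -0.0]
force: [-0.5, 0.4, 8.4]
width: 36.1
grasp_force: 58.8
```

>>> {"api": "servo_tool", "payload": {"deltas": [{"tx": 0, "ty": 0, "tz": 0.1, "roll": 0}, {"tx": 0, "ty": 0, "tz": 0.1, "roll": 0}, {"tx": 0, "ty": 0, "tz": 0, "roll": 0}, {"tx": 0, "ty": 0, "tz": 0, "roll": 0}]}}

```text
time_s: 17.37
tcp_pos: [542.3, 154.6, 84.6]
orientation: [-0.534, 3.094, -0.0]
force: [-1.6, 0.0, 8.7]
width: 36.1
grasp_force: 58.9
```

>>> {"api": "servo_tool", "payload": {"deltas": [{"tx": 0, "ty": 0, "tz": 0.1, "roll": 0}, {"tx": 0, "ty": 0, "tz": 0, "roll": 0}, {"tx": 0, "ty": 0, "tz": 0, "roll": 0}]}}

```text
time_s: 17.62
tcp_pos: [542.4, 154.6, 84.0]
orientation: [-0.534, 3.094, -0.0]
force: [-1.7, -0.8, 11.1]
width: 36.0
grasp_force: 59.2
```

>>> {"api": "servo_tool", "payload": {"deltas": [{"tx": 0, "ty": 0, "tz": 0.1, "roll": 0}, {"tx": 0, "ty": 0, "tz": 0, "roll": 0}, {"tx": 0, "ty": 0, "tz": 0, "roll": 0}]}}

```text
time_s: 17.87
tcp_pos: [542.7, 154.6, 83.8]
orientation: [-0.534, 3.092, -0.001]
force: [-4.0, -0.9, 16.4]
width: 36.1
grasp_force: 60.1
```

```bash
python3 - <<'E'
from h import *
go(541.7,154.6,83)
s=env.snapshot("side");cv2.imwrite("pics/L.png",s[:,:,::-1])
b=blob(s,"blue",(285,195,70,65));print("blue",b.min(0),b.max(0),len(b))
for z in (62,80):
  for d in (0,18): print(z,d,proj("side",[[541.7,155.6,z-d]]))
s0=cv2.imread("pics/side0.png")[:,:,::-1];b=blob(s0,"blue",(285,195,70,65));print(b.min(0),b.max(0))
for nm,im in (("0",s0),("L",s)):
  b=blob(im,"blue",(285,195,70,75))
  print(nm,[(c,b[b[:,0]==c][:,1].min(),b[b[:,0]==c][:,1].max()) for c in (305,315,325,333) if (b[:,0]==c).any()])
p=blob(s,"red",(255,215,55,60));print("pin",len(p),p.mean(0))
E
```

```text
t 17.87 tcp [542.7 154.6  83.8] yaw 1.9127 z [ 0.003  0.    -1.   ] w 36.1 g 60.1 F [-4.  -0.9 16.4] need cm [0.1  0.04 0.08]
blue [296 226] [344 249] 382
62 0 [[318.89808891 232.30383206]]
62 18 [[318.81965816 240.12546313]]
80 0 [[318.97810789 224.32381277]]
80 18 [[318.89808891 232.30383206]]
[295 214] [346 241]
0 [(305, np.int64(216), np.int64(239)), (315, np.int64(215), np.int64(241)), (325, np.int64(216), np.int64(240)), (333, np.int64(218), np.int64(238))]
L [(305, np.int64(240), np.int64(247)), (315, np.int64(243), np.int64(249)), (325, np.int64(243), np.int64(249)), (333, np.int64(240), np.int64(246))]
pin 99 [281.76767677 250.45454545]
```

The ring dropped 8 px (18 mm ≈ 7.8 px), and the force jumped from about 9 to 16 N at the stop. The pin is still seated. Handing in.

```bash
python3 -c "
from h import *
go(542,154.6,83);print(env.close_job())"
```

```text
t 17.92 tcp [542.7 154.6  83.8] yaw 1.9128 z [ 0.003  0.    -1.   ] w 35.9 g 60.1 F [-3.3 -1.3 16.3] need cm [0.07 0.02 0.08]
the job is handed in; nothing more can be done
None
```

I handed the job in at 17.9 s: the lock pin is seated in the eyelet and released, and the arm is still holding the flask in the ring cradle at its bottom stop with about 16 N; the hand-in gave no verdict.

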